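Move the charged battery pack from the charger to the bench balance

ROBOT

A 6-joint arm with a two-finger parallel gripper is mounted at the origin on the work surface. World frame = base frame: x ahead of the robot, y to its left, z up, the work surface at z = 0. Lengths are in m, angles in rad, forces in N, time in s.
With the tool pointing down it reaches from about 0.3 to 0.825 m from the base axis. Payload 5.4 kg.
Tool frame: the origin (TCP) lies at the very end of the fingers, on their centre line; the grasp point (between the pads) lies 19 mm behind it; z points along the fingers, y is the line along which they close (so a half turn about z gives the same grasp; the last joint's range is limited). The gripper opens to 92 mm and grips with 3 to 60 N. Pads are 20 mm wide; open, the fingers measure 128 mm over their backs; the gripper's body (75 mm by 189 mm) begins 69 mm behind the grasp point.
Start: joints at [-1.429, 0.158, 1.597, -0, 1.386, -0.21], TCP at [0.198, -0.54, 0.215] pointing down, gripper open.
Joint ranges: [-2.91, 2.91], [-0.94, 2.29], [0.18, 2.7], [-1.29, 4.43], [0.17, 2.64], [-3, 3]. Speed limits (rad/s): [2.57, 2.57, 3.14, 3.14, 3.14, 3.14].

INTERFACE

Orientations are given as a 3x3 rotation matrix whose columns are the frame's x, y, z axes.
In Python, from station import * gives the robot as it stands.
- The arm moves only by the tool play_rows, never from a script. Its argument "series" is text: rows parted by semicolons, each of 6 numbers parted by spaces: the shift along the tool's x, y, z in cm, then the turn, a rotation vector about the tool's x, y, z in degrees. In form: tx ty tz wx wy wz; .... A call has 1 to 5 rows; each row shifts and turns the commanded pose from where the row before left it, along the tool's axes as they then stand; what a row does not reach is not made up. A row lasts 1/8 s, in which the tool goes at most 62.5 mm and 10.7 degrees, less where a joint would pass 70% of its speed; a pose out of reach is approached as far as the arm can. A call is refused whole if a number of a shift passes 6.25 or a number of a turn 10.7, either way. A call with a gripper value outside its range is refused whole. "claw" is the gripper command: -1 is fully open, 1 is shut, values between are in proportion, set as the call begins (left out, the last holds). The fingers move at their own pace and stop on an object; "newtons" is the grip in N (left out, the last holds). Time passes only in rows, so rows that do not move let the fingers close. It gives the time, the measured TCP pose, the force, the opening and the grip force at its end, in the units of the state.
- state(): the state, without advancing time (a new reading comes with each control period).
- get_image(name): name is "scene" or "side" or "wrist"; returns the picture (400x640x3 uint8, red, green, blue); there is no depth.
- get_calibration(name): a dict with "vertical_fov" (degrees; the focal length in pixels is half the picture's height over the tangent of half this angle, whatever the lens; pixels are square), "cx", "cy" (the principal point, pixels), "R" (3x3) and "t" (3): a world point X has camera coordinates R X + t; the wrist camera has in their place "tool_from_camera" (4x4, takes a point from camera to tool coordinates, whose origin is the TCP and whose axes are the flange's). Camera axes: x right, y down, z forward; pixel columns grow to the right and rows downward; lengths in m; the calibration is good to about 2 mm. A picture is of the moment at which its call begins: read the wrist's pose just before it. get_calibration takes no time and is no camera call.
- job_done(): hands the job in; it is judged then, once.
The state is a dict: "clock": time; "qpos": joint angles; "dq": joint speeds; "effort": joint torques, N m; "position": TCP position; "tcp_rot": TCP orientation; "contact_force": force on the tool from outside, world axes, zero at the start; "ft_torque": the same for the moment, N m; "finger_gap": opening from 0.0 (shut) to 1.0 (fully open); "grasp_force": force on a finger pad.
Only numpy, scipy, OpenCV 4.12 (cv2) and the standard library are available. Lean on these libraries where they do the work, as an engineer would, in place of code of your own. Each camera call takes 0.05 s, during which the arm holds its last target. There are 200 camera calls.

TASK

Press the charger's red catch so that the blue battery pack pops loose, slide the pack off the charger, and slide it into the battery rail of the bench balance until the catch there clicks shut behind it. Push it home gently, without ramming it hard into the rubber bumper, and leave everything else on the counter where it stands.

Things in the scene. Friction and masses are not known exactly. Their poses are not given: they have to be found in the camera images.
- pack: battery pack, about 220 g (0.8 to 1.3 times): grey foot plate 84 long (x) x 52 wide x 8 thick, blue grip block 44 long x 34 wide on it, top 54 above the underside. Origin: underside, below the block's middle; the plate reaches x = -26 to +58. On the plate at x = 46 to 57 a ridge 22 wide, 7 high, ramped on its +x side; a catch drops in on its -x side. +x leads into a rail, +z up
- charger: black charger fixed to the counter, with a rail. Origin: on the counter, below the pack's origin when the pack is latched (within 1); +x points into the rail, +z up. Floor plate 84 wide, x = -100 to +85, top 12 above the counter. Two posts 34 high above the counter flank the catch's pivot at x = 88, y = +-23
- mouth_a (a point): start of the charger's lips: rail floor, middle, at the charger's x = 0. From here to x = +46 side walls 55.4 apart carry lips over the foot plate (46.4 between them, 1.5 headroom, top 27 above the counter: fingers stay above). From x = -17 to 0 flared guides, no lips. x = -100 to -17: bare landing. The pack lifts free once slid 60 back; drawn over 75 it overhangs the landing
- pad_a (a point): middle of the top of the charger's catch pad: red, 34 (x) x 40 (y), 36 above the counter, 130 ahead (+x) of the charger's origin, open above. Pressed 8 to 12 down (3 to 8 N; it bottoms at about 14) it lifts the tooth off the ridge; the sprung brass plunger then pushes the pack back (-x) by 13 to 30 and the pad may be let go
- catch_a (a joint): rocking catch of the charger, rad: 0 at rest (tooth down), grows as the pad is pressed, tooth clear of the ridge above about 0.17, stop at 0.34
- balance: white bench balance fixed to the counter, battery rail in front of its housing. Origin: on the counter, in the rail, below the latched pack's origin if the latch unit stood at its middle setting; +x points into the rail, +z up. The latch unit (catch, plunger, bumper) stands up to 18 either way along the rail, so the latched place is at x = -19 to +18: feel for it. Housing from x = 172, 75 high
- mouth_b (a point): start of the balance rail's lips: rail floor, middle, at the balance's x = 0. Floor plate, guides, walls and lips as on the charger: landing x = -100 to -17, flared guides -17 to 0, walls and lips 0 to 46, floor 12 and lip tops 27 above the counter. The foot plate has 1.7 play to each side; a pack set on the landing with its origin 66 to 72 before this point is clear of the lips
- catch_b (a joint): rocking catch of the balance's rail, rad: 0 at rest, lifted to about 0.14 while the ridge passes beneath over the last 17 of travel, drops to 0 with a click when the ridge is past
- plunger_b (a joint): sprung brass plunger at the rail's end, m: 0 out, pushed in by the pack's leading edge over the last 14 of travel against 2.3 to 4 N; about 0.013 with the pack latched and let go
- bumper_b (a joint): rubber bumper behind the plunger, m: 0 free. The foot plate meets it about 2 past the click; it then resists with 7 N per mm. Above 0.002 (14 N) it counts as rammed. Held by its block, the pack takes a push of 5 to 12 N up to the click (pushed low from behind, less), so a push that then climbs past 13 N is the bumper: stop there
- amber_bottle: bystander: amber bottle, 44 across, 85 high; origin under its middle
- white_jar: bystander: white jar, 60 across, 70 high; origin under its middle
- calculator: bystander: black calculator 75 x 50 x 10; origin under its middle
- weight: bystander: brass weight, 34 across, 46 high; origin under its middle
- mortar: bystander: white bowl, 100 across, 60 high; origin under its middle
- spatula: bystander: spatula 170 long, lying; origin under its middle
- spare_box: bystander: cardboard box 60 x 90 x 35; origin under its middle
Not all that is in view belongs to the job. Leave any yellow look-alike of the pack alone.

How it is judged:
By the outcome, as a careful person would: the job done as asked, in the order asked, and still so for the second after the job is handed in, with the robot touching nothing.
It also fails if it takes over 62 s, if anything falls off the work surface, if the arm or the gripper's body presses on something with over 40 N, if the wrist force passes 120 N, or if a joint passes its speed limit or range.

## Working session

There is one attempt and no reset: what is moved stays moved. The work goes in short steps, Python scripts to look and compute and a tool call to move; the robot and the scene stay as the last step left them, time stands still between calls to the robot, and variables do not carry over. Pictures are saved under pics/ and viewed, at most 10 in all, crops included, and the job is handed in when it is done.

Besides the shell and the picture viewer there is one more tool, called after "Emit:" as name(argument=value, ...) on one line, values as JSON. play_rows: Moves the arm, as the interface text tells. Its arguments: {"type":"object","properties":{"series":{"type":"string"},"claw":{"type":"number"},"newtons":{"type":"number"}},"required":["series"]}

```bash
mkdir -p pics; ls; python3 - <<'E'
from station import *
import cv2,numpy as np
s=state();print(s)
for n in("scene","side","wrist"):
    print(n,get_calibration(n)); im=get_image(n); cv2.imwrite(f"pics/{n}0.png",im[:,:,::-1])
E
```

```text
pics
{'clock': 0.0, 'qpos': array([-1.42910325e+00,  1.59044481e-01,  1.59823035e+00, -1.37139770e-05,
        1.38622997e+00, -2.10130928e-01]), 'dq': array([-1.52052452e-03,  8.07476472e-04, -9.04108939e-04, -6.27447417e-04,
       -1.60017037e-03, -5.66194752e-05]), 'effort': array([ 5.70346656e-04, -3.85575485e+01, -3.22108912e+01,  7.01556006e-02,
        3.80992040e-02, -1.50110009e-04]), 'position': array([ 0.19801813, -0.53914679,  0.21362246]), 'tcp_rot': array([[ 9.38744888e-01,  3.44612762e-01, -2.83377954e-04],
       [ 3.44612662e-01, -9.38743062e-01,  1.89107823e-03],
       [ 3.85670602e-04, -1.87289565e-03, -9.99998172e-01]]), 'contact_force': array([-0.84349094,  1.14164182,  0.81680666]), 'ft_torque': array([-0.03822866,  0.00090405,  0.00273737]), 'grasp_force': 0.0, 'finger_gap': 1.000298195910338}
scene {'vertical_fov': 45.054759600040526, 'cx': 319.47372919540584, 'cy': 202.80889593846635, 'R': array([[-0.74219482,  0.67002296, -0.01469985],
       [ 0.50550904,  0.54529003, -0.66866987],
       [-0.44000848, -0.50371422, -0.74341409]]), 't': array([ 0.42318424, -0.24488985,  1.89455474])}
side {'vertical_fov': 54.81997353488378, 'cx': 317.61186307573615, 'cy': 196.26836488477431, 'R': array([[-0.88111507, -0.47286324, -0.00604888],
       [-0.26175721,  0.4983213 , -0.82653436],
       [ 0.39385201, -0.72668854, -0.56285377]]), 't': array([0.47431276, 0.20540982, 0.91101365])}
wrist {'vertical_fov': 60.360086845731814, 'cx': 316.63339405241936, 'cy': 202.1917710611548, 'tool_from_camera': array([[ 1.05504232e-03, -9.56062091e-01, -2.93162351e-01,
         8.23412872e-02],
       [ 9.99999258e-01,  1.18743947e-03, -2.73651550e-04,
         5.22269244e-04],
       [ 6.09740421e-04, -2.93161845e-01,  9.56062634e-01,
        -1.68267087e-01],
       [ 0.00000000e+00,  0.00000000e+00,  0.00000000e+00,
         1.00000000e+00]])}
```

View pics/scene0.png

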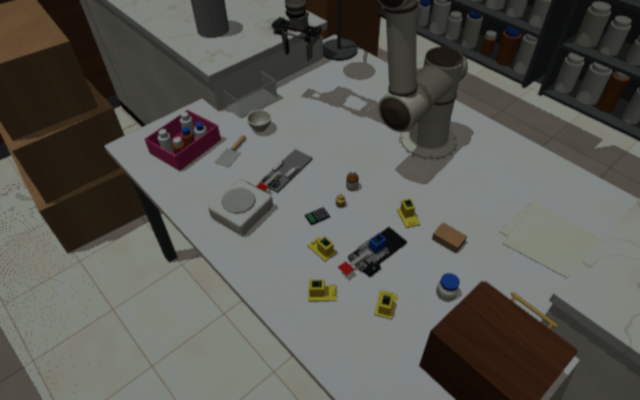

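View pics/side0.png

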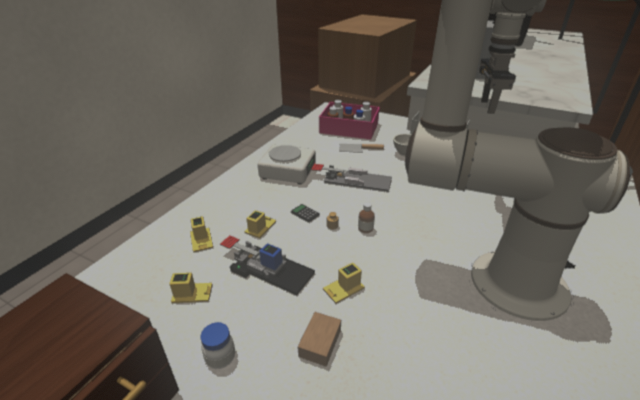

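The scene view shows the blue pack on the black charger at (378,243) with its red pad at (346,269). The balance rail is at about (285,172), with its red pad at (263,187). In the side view the pack is at (270,256), its pad at (230,243), and the balance pad at (318,167).

Things that could be taken for the pack (scene pixels): yellow look-alikes at (408,210), (322,247), (320,290) and (386,304), and the blue jar lid at (449,285). I choose the blue block on the black charger.

```bash
cat > h.py <<'E'
from station import *
import cv2,numpy as np
def cam(n,s=None):
    c=get_calibration(n); f=200/np.tan(np.radians(c["vertical_fov"]/2))
    if n=="wrist":
        T=c["tool_from_camera"]; Rt=s["tcp_rot"]; R=Rt@T[:3,:3]; o=Rt@T[:3,3]+s["position"]
    else: R=c["R"].T; o=-R@c["t"]
    return f,c["cx"],c["cy"],R,o
def ray(C,p):
    f,cx,cy,R,o=C; d=R@np.array([(p[0]-cx)/f,(p[1]-cy)/f,1]); return o,d/np.linalg.norm(d)
def onz(C,p,z):
    o,d=ray(C,p); return o+d*(z-o[2])/d[2]
def tri(*cp):
    A=0;b=0
    for C,p in cp:
        o,d=ray(C,p);P=np.eye(3)-np.outer(d,d);A=A+P;b=b+P@o
    X=np.linalg.solve(A,b); return X,[np.linalg.norm((np.eye(3)-np.outer(d,d))@(X-o)) for o,d in [ray(*q) for q in cp]]
def proj(C,X):
    f,cx,cy,R,o=C; v=R.T@(np.array(X)-o); return np.array([cx+f*v[0]/v[2],cy+f*v[1]/v[2]])
def blobs(im,col,amin=15):
    h=cv2.cvtColor(im,cv2.COLOR_RGB2HSV); H,S,V=h[...,0],h[...,1],h[...,2]
    m={"red":((H<8)|(H>172))&(S>150)&(V>60),"blue":(H>100)&(H<130)&(S>110)&(V>40)}[col].astype(np.uint8)
    n,l,st,c=cv2.connectedComponentsWithStats(m)
    return [(c[i].round(1),st[i].tolist()) for i in range(1,n) if st[i][4]>=amin],l
E
python3 - <<'E'
from h import *
for n in("scene","side"):
    im=cv2.imread(f"pics/{n}0.png")[:,:,::-1].copy()
    for c in("red","blue"):
        for b in blobs(im,c)[0]: print(n,c,b)
a,b=cam("scene"),cam("side")
print(onz(a,(346,269),.036),onz(b,(230,243),.036))
print(onz(a,(263,187),.036),onz(b,(318,167),.036))
print(onz(a,(378,243),.05),onz(b,(270,256),.05))
E
```

```text
scene red (array([262.1, 186.2]), [257, 183, 11, 7, 47])
scene red (array([345.7, 268.1]), [339, 263, 14, 12, 96])
scene blue (array([425. ,   1.6]), [421, 0, 9, 6, 35])
scene blue (array([474.3,  13.8]), [470, 11, 10, 6, 37])
scene blue (array([512.4,  30.5]), [507, 27, 13, 8, 62])
scene blue (array([198.6, 125. ]), [195, 122, 8, 8, 41])
scene blue (array([185. , 129.9]), [182, 127, 7, 8, 42])
scene blue (array([376.1, 242.5]), [369, 234, 17, 19, 146])
scene blue (array([449.6, 281.7]), [441, 274, 18, 17, 239])
side blue (array([270. , 252.3]), [260, 249, 20, 8, 48])
side blue (array([214.3, 334.2]), [201, 323, 28, 23, 473])
[0.67357799 0.23464198 0.036     ] [0.66480012 0.23537669 0.036     ]
[ 0.64755079 -0.20854955  0.036     ] [ 0.64893757 -0.20936377  0.036     ]
[0.53986049 0.23912879 0.05      ] [0.53834623 0.2396694  0.05      ]
```

Emit:
play_rows(series="0 0 0 0 0 10; 0 0 0 0 0 10.1; 4.2 -4 -0.5 0 0 0; 4.2 -4 -0.5 0 0 0; 4.2 -4 -0.5 0 0 0", claw=-1)

```text
clock: 0.78
position: [0.3249, -0.4182, 0.2294]
tcp_rot: [[1.0, 0.0, -0.0], [0.0, -1.0, 0.0], [-0.0, -0.0, -1.0]]
contact_force: [0.3, -1.5, 0.3]
finger_gap: 1.002
grasp_force: 0.0
```

Emit:
play_rows(series="4.2 -4 -0.5 0 0 0; 4.2 -4 -0.5 0 0 0; 4.2 -4 -0.5 0 0 0; 4.2 -4 -0.5 0 0 0; 4.2 -4 -0.5 0 0 0")

```text
clock: 1.4
position: [0.5348, -0.2178, 0.2545]
tcp_rot: [[1.0, 0.001, -0.0], [0.001, -1.0, 0.0], [-0.0, -0.0, -1.0]]
contact_force: [0.9, -1.4, -0.3]
finger_gap: 1.001
grasp_force: 0.0
```

Emit:
play_rows(series="0 0 0 0 0 0; 0 0 0 0 0 0")

```text
clock: 1.65
position: [0.5333, -0.2196, 0.2541]
tcp_rot: [[1.0, 0.001, -0.001], [0.001, -1.0, 0.0], [-0.001, -0.0, -1.0]]
contact_force: [-0.6, 0.3, -0.4]
finger_gap: 0.999
grasp_force: 0.0
```

```bash
cat > shot.py <<'E'
import sys,pickle
from h import *
n=sys.argv[1]; s=state(); im=get_image("wrist"); cv2.imwrite(f"pics/{n}.png",im[:,:,::-1]); pickle.dump(s,open(f"pics/{n}.pkl","wb"))
print(s["clock"],s["position"],s["tcp_rot"].round(4).tolist(),s["contact_force"])
for c in("red","blue"):
    for b in blobs(im,c,60)[0]: print(c,b)
E
python3 shot.py w1
```

```text
1.65 [ 0.53333788 -0.21956417  0.25408938] [[1.0, 0.0013, -0.0011], [0.0013, -1.0, 0.0001], [-0.0011, -0.0001, -1.0]] [-0.56683138  0.27561232 -0.42468495]
red (array([310.3,  59.4]), [289, 39, 43, 42, 1280])
```

View pics/w1.png

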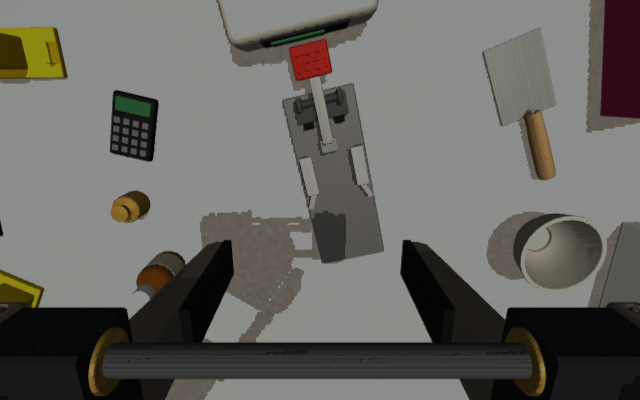

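The wrist view shows the balance rail. The plate corners are at about (283,99), (352,84), (383,248) and (322,262), the lips at (308,180) and (360,165), and the red pad at (310,59). I'll move sideways for a second view, then measure.

Emit:
play_rows(series="0 -6 0 0 0 0; 0 -6 0 0 0 0; 0 0 0 0 0 0; 0 0 0 0 0 0")

```text
clock: 2.2
position: [0.5333, -0.1008, 0.2546]
tcp_rot: [[1.0, -0.0, -0.0], [-0.0, -1.0, -0.001], [-0.0, 0.001, -1.0]]
contact_force: [0.4, -0.8, 0.3]
finger_gap: 1.0
grasp_force: 0.0
```

```bash
python3 shot.py w2; cat > an.py <<'E'
import pickle
from h import *
def load(n): return cv2.imread(f"pics/{n}.png")[:,:,::-1].copy(), cam("wrist",pickle.load(open(f"pics/{n}.pkl","rb")))
E
python3 - <<'E'
from an import *
i1,C1=load("w1"); i2,C2=load("w2")
P=[(283,99),(352,84),(383,248),(322,262)]
for p in P: print(p,onz(C1,p,.012).round(4))
# rail lips corner approx etc: refine plate corners by goodFeatures, then stereo by LK/template
def match(p,z,r=12):
    q=proj(C2,onz(C1,p,z)); 
    g1=cv2.cvtColor(i1,cv2.COLOR_RGB2GRAY);g2=cv2.cvtColor(i2,cv2.COLOR_RGB2GRAY)
    t,st,e=cv2.calcOpticalFlowPyrLK(g1,g2,np.float32([[p]]),np.float32([[q]]),winSize=(21,21),maxLevel=1,flags=cv2.OPTFLOW_USE_INITIAL_FLOW)
    return t[0,0],q
g1=cv2.cvtColor(i1,cv2.COLOR_RGB2GRAY)
for p,z in [(q,.012) for q in P]+[((310.3,59.4),.036),((303,158),.027),((364,146),.027),((352,149),.027),((313,195),.027),((367,184),.027)]:
    c=cv2.cornerSubPix(g1,np.float32([[p]]),(5,5),(-1,-1),(3,30,.01))[0,0] if z!=.036 else np.float32(p)
    t,q=match(tuple(map(float,c)),z); X,e=tri((C1,c),(C2,t)); print(p,c.round(1),t.round(1),X.round(4),np.max(e).round(4),onz(C1,c,z).round(4))
b=[b for b in blobs(i2,"red",60)[0]]; print([tri((C1,(310.3,59.4)),(C2,x[0]))[0] for x in b])
E
```

```text
2.2 [ 0.53327337 -0.10081969  0.25457306] [[1.0, -0.0004, -0.0001], [-0.0004, -1.0, -0.0007], [-0.0001, 0.0007, -1.0]] [ 0.36274317 -0.8289854   0.30077803]
red (array([ 8. , 42.3]), [0, 24, 20, 35, 585])
red (array([422.5,  59.5]), [402, 39, 41, 42, 1276])
blue (array([ 14. , 164.8]), [0, 146, 42, 46, 619])
(283, 99) [ 0.613  -0.1815  0.012 ]
(352, 84) [ 0.6294 -0.2599  0.012 ]
(383, 248) [ 0.4275 -0.3068  0.012 ]
(322, 262) [ 0.4072 -0.2276  0.012 ]
(283, 99) [281.6  99.6] [382.   99.7] [ 6.123e-01 -1.787e-01 -3.000e-04] 0.0001 [ 0.6123 -0.1799  0.012 ]
(352, 84) [352.8  82.6] [456.4  82.2] [ 0.6314 -0.2612  0.007 ] 0.0003 [ 0.6309 -0.2607  0.012 ]
(383, 248) [383.6 250.6] [504.2 183.3] [ 0.5334 -0.2541  0.1878] 0.0282 [ 0.4238 -0.3078  0.012 ]
(322, 262) [321.7 262.4] [380.6 379.2] [ 0.5252 -0.1754  0.2973] 0.053 [ 0.4066 -0.2272  0.012 ]
(310.3, 59.4) [310.3  59.4] [423.4  59.4] [ 0.653  -0.2133  0.035 ] 0.0001 [ 0.6528 -0.2133  0.036 ]
(303, 158) [303. 158.] [401.4 166.7] [ 0.5407 -0.2035  0.016 ] 0.0051 [ 0.5478 -0.2044  0.027 ]
(364, 146) [364.1 144.9] [463.4 145.6] [ 0.5605 -0.2767  0.0106] 0.0004 [ 0.5631 -0.2744  0.027 ]
(352, 149) [349.9 148.3] [451.9 148.2] [ 0.5586 -0.2588  0.0224] 0.0001 [ 0.5591 -0.2583  0.027 ]
(313, 195) [313. 195.] [408.4 197.9] [ 0.4973 -0.2157  0.0121] 0.0017 [ 0.5033 -0.2159  0.027 ]
(367, 184) [367. 184.] [465.6 183.8] [ 0.5156 -0.2807  0.021 ] 0.0001 [ 0.517  -0.2798  0.027 ]
[array([ 0.5987914 , -0.22279151,  0.57050478]), array([ 0.65327131, -0.21322904,  0.0318064 ])]
```

The balance rail checks out. Its yaw is 13.0°, the origin is about (0.513,-0.245), the lip width and start match, and the pad height is 32–35 mm. By the pad, the latch unit stands about +14 along the rail. Next is the charger.

Emit:
play_rows(series="0 -5.8 0 0 0 0; 0 -5.8 0 0 0 0; 0 -5.8 0 0 0 0; 0 -5.8 0 0 0 0; 0 -5.8 0 0 0 0")

```text
clock: 2.88
position: [0.5341, 0.1905, 0.2546]
tcp_rot: [[1.0, -0.002, 0.0], [-0.002, -1.0, -0.0], [0.0, 0.0, -1.0]]
contact_force: [0.7, -0.0, -0.2]
finger_gap: 0.999
grasp_force: 0.0
```

Emit:
play_rows(series="0 0 0 0 0 0; 0 0 0 0 0 0")

```text
clock: 3.12
position: [0.5339, 0.1889, 0.2543]
tcp_rot: [[1.0, -0.001, -0.0], [-0.001, -1.0, -0.001], [-0.0, 0.001, -1.0]]
contact_force: [0.3, -0.5, 0.7]
finger_gap: 1.001
grasp_force: 0.0
```

```bash
python3 shot.py w3
```

```text
3.125 [0.53394267 0.18893297 0.25433641] [[1.0, -0.0006, -0.0003], [-0.0006, -1.0, -0.0008], [-0.0003, 0.0008, -1.0]] [ 0.30538431 -0.51265287  0.68008653]
red (array([276.6,  41.3]), [258, 24, 38, 36, 1325])
blue (array([275.3, 166.5]), [258, 146, 35, 46, 931])
blue (array([ 51.3, 207.5]), [25, 184, 56, 49, 1988])
```

Emit:
play_rows(series="0 -5 0 0 0 0; 0 -5 0 0 0 0; 0 0 0 0 0 0; 0 0 0 0 0 0")

```text
clock: 3.68
position: [0.5339, 0.2887, 0.2545]
tcp_rot: [[1.0, -0.001, -0.0], [-0.001, -1.0, -0.001], [-0.0, 0.001, -1.0]]
contact_force: [0.4, -0.4, 0.2]
finger_gap: 1.0
grasp_force: 0.0
```

```bash
python3 shot.py w4
```

```text
3.675 [0.53387607 0.28870078 0.254478  ] [[1.0, -0.001, -0.0002], [-0.001, -1.0, -0.0008], [-0.0002, 0.0008, -1.0]] [ 0.43597886 -0.44177042  0.15786033]
red (array([372.5,  41.2]), [353, 24, 40, 36, 1316])
blue (array([366.6, 166.9]), [350, 146, 35, 46, 890])
blue (array([142.5, 207.8]), [117, 184, 53, 49, 1926])
```

View pics/w3.png

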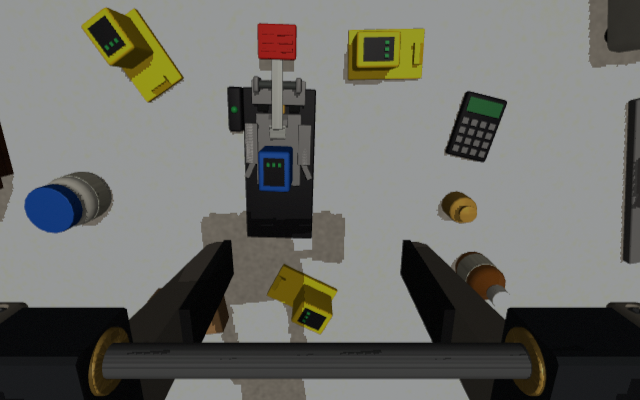

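The close view confirms the choice. The blue block's top is at (275,167) on the black charger, the red pad at (277,41), and the plate's rear edge is at y≈236 px. Yellow packs stand at (383,53), (133,52) and (303,298).

```bash
python3 - <<'E'
from an import *
i1,C1=load("w3"); i2,C2=load("w4")
print("pad",tri((C1,(276.6,41.3)),(C2,(372.5,41.2))))
print("pad@36",onz(C1,(276.6,41.3),.036),onz(C2,(372.5,41.2),.036))
print("blk blob",tri((C1,(275.3,166.5)),(C2,(366.6,166.9))))
# top face = brighter blue/black within bbox; far edge (top row of bbox) is top-far edge?
for C,im,x in((C1,i1,276),(C2,i2,367)):
    print(im[140:196:2,x].tolist())
    print([im[r,x-24:x+24:3].tolist() for r in(155,)])
for p in [(247,236),(312,236),(246,89),(315,90)]: print(p,onz(C1,p,.012).round(4))
for p in [(247,178),(311,178),(246,125),(307,124)]: print('lip',p,onz(C1,p,.027).round(4))
E
```

```text
pad (array([0.67149474, 0.22978561, 0.03170338]), [np.float64(5.584899697684307e-05), np.float64(5.584899697695888e-05)])
pad@36 [0.67083531 0.2293276  0.036     ] [0.67094606 0.23042364 0.036     ]
blk blob (array([0.54326272, 0.23326762, 0.05207078]), [np.float64(0.0002376912166443926), np.float64(0.00023769121664459218)])
[[97, 95, 92], [98, 95, 92], [97, 95, 92], [21, 34, 56], [6, 21, 50], [9, 23, 52], [16, 50, 106], [30, 67, 131], [31, 68, 133], [27, 49, 89], [25, 25, 25], [25, 24, 25], [22, 23, 23], [21, 21, 22], [22, 22, 23], [24, 23, 23], [22, 20, 22], [22, 21, 22], [21, 22, 22], [21, 20, 21], [22, 21, 22], [21, 21, 23], [23, 21, 22], [17, 40, 80], [22, 60, 124], [16, 50, 106], [26, 24, 25], [24, 23, 24]]
[[[116, 113, 109], [94, 92, 89], [30, 46, 87], [31, 68, 133], [30, 67, 132], [31, 68, 133], [30, 68, 133], [30, 68, 132], [30, 69, 133], [31, 69, 133], [31, 68, 132], [31, 69, 133], [22, 55, 113], [5, 17, 39], [96, 94, 90], [60, 59, 56]]]
[[98, 96, 92], [97, 96, 93], [98, 95, 92], [23, 35, 56], [8, 22, 51], [7, 24, 55], [19, 53, 113], [33, 70, 134], [33, 70, 134], [28, 40, 66], [25, 25, 26], [25, 41, 29], [30, 86, 43], [30, 91, 46], [23, 24, 24], [23, 22, 24], [23, 23, 23], [23, 22, 23], [23, 21, 22], [23, 23, 23], [22, 21, 22], [21, 19, 21], [22, 21, 22], [15, 42, 86], [22, 60, 125], [16, 47, 99], [24, 22, 23], [21, 21, 22]]
[[[80, 78, 76], [55, 54, 52], [13, 18, 36], [3, 14, 34], [31, 68, 130], [35, 72, 137], [33, 71, 136], [32, 70, 134], [33, 70, 135], [32, 69, 134], [32, 68, 133], [29, 67, 132], [30, 67, 132], [30, 67, 131], [90, 89, 89], [96, 93, 90]]]
(247, 236) [0.4448 0.2777 0.012 ]
(312, 236) [0.4449 0.194  0.012 ]
(246, 89) [0.6247 0.2683 0.012 ]
(315, 90) [0.6237 0.19   0.012 ]
lip (247, 178) [0.5248 0.2701 0.027 ]
lip (311, 178) [0.5248 0.1947 0.027 ]
lip (246, 125) [0.5859 0.2676 0.027 ]
lip (307, 124) [0.587 0.199 0.027]
```

Measured: pad at (0.671,0.230) with its top at z≈32–36 mm, charger origin at about (0.543,0.233), yaw about -1.5°. These agree with the 130 mm offset and the 84 mm plate width. Next I close the fingers and press the pad.

Emit:
play_rows(series="3.4 1.5 4.8 0 0 0; 3.4 1.5 4.8 0 0 0; 3.5 1.5 4.8 0 0 0; 3.4 1.4 4.4 0 0 0; 0 0 0 0 0 0", claw=1, newtons=20)

```text
clock: 4.35
position: [0.6683, 0.2273, 0.0599]
tcp_rot: [[1.0, -0.004, -0.01], [-0.004, -1.0, -0.002], [-0.01, 0.002, -1.0]]
contact_force: [-0.4, 0.0, -0.8]
finger_gap: 0.477
grasp_force: 0.0
```

Emit:
play_rows(series="0 0 1.5 0 0 0; 0 0 0.8 0 0 0; 0 0 0.4 0 0 0; 0 0 0.3 0 0 0; 0 0 0 0 0 0")

```text
clock: 4.97
position: [0.6703, 0.2319, 0.0369]
tcp_rot: [[1.0, 0.001, 0.0], [0.001, -1.0, 0.0], [0.0, -0.0, -1.0]]
contact_force: [-0.3, -0.5, -1.0]
finger_gap: 0.005
grasp_force: 0.0
```

Emit:
play_rows(series="0 0 0.4 0 0 0; 0 0 0.4 0 0 0; 0 0 0.3 0 0 0; 0 0 0 0 0 0; 0 0 0 0 0 0")

```text
clock: 5.6
position: [0.6721, 0.2317, 0.0265]
tcp_rot: [[1.0, 0.001, 0.004], [0.001, -1.0, 0.001], [0.004, -0.001, -1.0]]
contact_force: [5.8, 0.9, 3.0]
finger_gap: 0.01
grasp_force: 2.4
```

```bash
python3 shot.py w5
```

```text
5.6 [0.67205626 0.23174392 0.02650668] [[1.0, 0.0007, 0.0038], [0.0007, -1.0, 0.0006], [0.0038, -0.0006, -1.0]] [5.78274626 0.92107799 3.00364439]
red (array([321.4, 235. ]), [284, 219, 72, 55, 1930])
```

```bash
cat > blk.py <<'E'
from h import *
for n in("scene","side"):
    im=get_image(n); C=cam(n)
    for b in blobs(im,"blue",10)[0]:
        X=onz(C,b[0],.055)
        if abs(X[0]-.5)<.13 and abs(X[1]-.23)<.08: print(n,b,X.round(4))
    cv2.imwrite(f"pics/{n}_{state()['clock']:.2f}.png",im[:,:,::-1])
print(state()["contact_force"],state()["position"])
E
python3 blk.py
```

```text
scene (array([381.2, 239.9]), [374, 231, 16, 20, 114]) [0.5268 0.2399 0.055 ]
side (array([274.2, 254.9]), [266, 250, 18, 9, 50]) [0.5283 0.2361 0.055 ]
[5.1341214  0.40386376 3.36995346] [0.67206806 0.23174244 0.02655127]
```

The pack popped: the block moved back by about 15 mm. I'll lift off and go above it.

Emit:
play_rows(series="0 0 -4 0 0 0; 0 0 -5 0 0 0; -4 0 -3 0 0 0; -5 0 -1 0 0 0; -5.4 0 0 0 0 0", claw=-1)

```text
clock: 6.38
position: [0.5244, 0.2314, 0.1556]
tcp_rot: [[1.0, 0.001, -0.001], [0.001, -1.0, -0.0], [-0.001, 0.0, -1.0]]
contact_force: [0.4, 0.3, -0.0]
finger_gap: 0.527
grasp_force: 0.0
```

Emit:
play_rows(series="0 0 0 0 0 -1.5; 0 0 0 0 0 0; 0 0 0 0 0 0")

```text
clock: 6.75
position: [0.5277, 0.2315, 0.1559]
tcp_rot: [[1.0, 0.026, 0.001], [0.026, -1.0, 0.0], [0.001, -0.0, -1.0]]
contact_force: [0.8, -0.1, 0.2]
finger_gap: 0.857
grasp_force: 0.0
```

```bash
python3 shot.py w6; python3 blk.py
```

```text
6.75 [0.52771148 0.23148943 0.15586831] [[0.9997, 0.0264, 0.0008], [0.0264, -0.9997, 0.0001], [0.0008, -0.0001, -1.0]] [ 0.75168069 -0.06367997  0.22862392]
red (array([323.2,  18.2]), [297, 0, 54, 39, 1946])
blue (array([312.4, 199. ]), [291, 171, 44, 64, 1640])
blue (array([ 20.3, 229.6]), [0, 198, 51, 65, 2560])
scene (array([379.7, 239.9]), [372, 231, 18, 20, 161]) [0.5302 0.2368 0.055 ]
side (array([275.3, 254.8]), [266, 251, 19, 8, 49]) [0.5262 0.2346 0.055 ]
[-0.11531351  0.57586699 -0.53128136] [0.52737677 0.23144485 0.15569986]
```

View pics/w6.png

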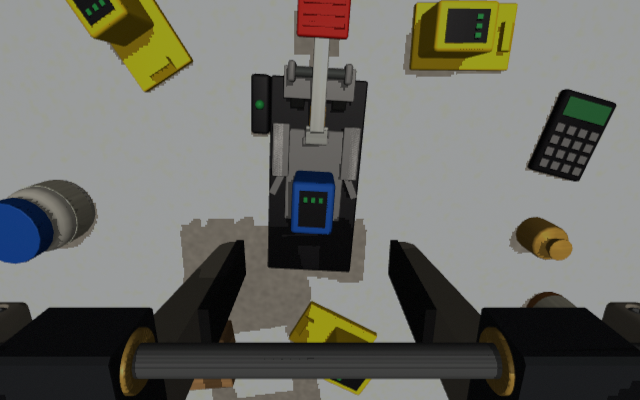

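Popped confirmed: the block's top is now at about (312,205) and the tooth is at (317,135), clear of it. The tool's yaw needs +3° about tool z to match the charger.

```bash
python3 - <<'E'
from an import *
im,C=load("w6")
c=im[168:240,312].astype(int); print([(168+i*2,*v) for i,v in enumerate(c[::2].tolist())])
r=im[190,284:342].astype(int); print([(284+i*2,*v) for i,v in enumerate(r[::2].tolist())])
r=im[225,284:342].astype(int); print([(284+i*2,*v) for i,v in enumerate(r[::2].tolist())])
def mid(C,p,z=.066):return onz(C,p,z).round(4)
for p in [(312,181),(312,233),(292,205),(333,205)]: print(p,mid(C,p))
for p in [(269,268),(350,268),(274,75),(367,82)]: print(p,mid(C,p,.012))
E
```

```text
[(168, 98, 96, 93), (170, 87, 86, 86), (172, 5, 22, 50), (174, 7, 23, 52), (176, 7, 22, 52), (178, 6, 24, 52), (180, 7, 24, 54), (182, 11, 37, 82), (184, 21, 58, 121), (186, 29, 67, 133), (188, 28, 66, 133), (190, 26, 60, 118), (192, 23, 22, 23), (194, 22, 21, 21), (196, 22, 22, 22), (198, 28, 99, 46), (200, 32, 113, 52), (202, 28, 95, 45), (204, 20, 19, 21), (206, 21, 20, 21), (208, 21, 20, 21), (210, 21, 20, 22), (212, 21, 20, 22), (214, 20, 19, 20), (216, 20, 20, 21), (218, 20, 20, 21), (220, 19, 20, 20), (222, 19, 18, 19), (224, 20, 19, 20), (226, 20, 23, 30), (228, 22, 60, 126), (230, 21, 60, 125), (232, 18, 52, 112), (234, 22, 20, 22), (236, 8, 7, 9), (238, 8, 10, 9)]
[(284, 27, 26, 27), (286, 89, 87, 84), (288, 62, 60, 58), (290, 55, 54, 52), (292, 19, 33, 64), (294, 19, 55, 114), (296, 28, 68, 133), (298, 27, 66, 133), (300, 22, 46, 90), (302, 26, 57, 113), (304, 24, 56, 112), (306, 25, 57, 114), (308, 25, 57, 114), (310, 26, 60, 117), (312, 26, 60, 118), (314, 24, 61, 122), (316, 25, 62, 123), (318, 26, 62, 123), (320, 25, 65, 131), (322, 26, 64, 131), (324, 27, 65, 131), (3
[... 274 characters left out ...]
21, 60, 126), (298, 20, 25, 41), (300, 19, 18, 20), (302, 20, 19, 19), (304, 20, 18, 20), (306, 20, 19, 20), (308, 20, 19, 19), (310, 20, 19, 19), (312, 20, 18, 20), (314, 20, 18, 20), (316, 20, 18, 21), (318, 18, 18, 18), (320, 19, 17, 19), (322, 20, 18, 20), (324, 19, 18, 19), (326, 21, 58, 122), (328, 22, 60, 126), (330, 18, 51, 110), (332, 9, 17, 38), (334, 10, 8, 10), (336, 12, 11, 11), (338, 10, 9, 10), (340, 10, 9, 10)]
(312, 181) [0.5481 0.2349 0.066 ]
(312, 233) [0.505  0.2339 0.066 ]
(292, 205) [0.5283 0.2502 0.066 ]
(333, 205) [0.5292 0.2179 0.066 ]
(269, 268) [0.4439 0.2766 0.012 ]
(350, 268) [0.4462 0.1949 0.012 ]
(274, 75) [0.627  0.2699 0.012 ]
(367, 82) [0.6236 0.1903 0.012 ]
```

Emit:
play_rows(series="-0.1 -0.3 0 0 0 3; 0 0 5 0 0 0; 0 0 5 0 0 0; 0 0 2.2 0 0 0; 0 0 0 0 0 0")

```text
clock: 7.52
position: [0.5239, 0.234, 0.0315]
tcp_rot: [[1.0, -0.026, -0.004], [-0.026, -1.0, -0.001], [-0.004, 0.001, -1.0]]
contact_force: [0.3, 0.3, -0.3]
finger_gap: 1.0
grasp_force: 0.0
```

Emit:
play_rows(series="0 0 0 0 0 0; 0 0 0 0 0 0; 0 0 0 0 0 0; 0 0 0 0 0 0; 0 0 0 0 0 0", claw=1, newtons=25)

```text
clock: 8.15
position: [0.5253, 0.2345, 0.0338]
tcp_rot: [[1.0, -0.025, 0.0], [-0.025, -1.0, 0.0], [0.0, -0.0, -1.0]]
contact_force: [0.3, -0.6, 0.3]
finger_gap: 0.478
grasp_force: 0.0
```

Emit:
play_rows(series="0 0 0 0 0 0; 0 0 0 0 0 0; 0 0 0 0 0 0")

```text
clock: 8.52
position: [0.5252, 0.2346, 0.0336]
tcp_rot: [[1.0, -0.025, -0.0], [-0.025, -1.0, 0.0], [-0.0, -0.0, -1.0]]
contact_force: [-0.8, 0.3, 0.5]
finger_gap: 0.363
grasp_force: 25.0
```

Emit:
play_rows(series="-1 0 0 0 0 0; -1.3 0 0 0 0 0; -1.3 0 0 0 0 0; -1.3 0 0 0 0 0; 0 0 0 0 0 0")

```text
clock: 9.15
position: [0.475, 0.2359, 0.0336]
tcp_rot: [[1.0, -0.025, -0.001], [-0.025, -1.0, -0.0], [-0.001, 0.0, -1.0]]
contact_force: [-0.5, 0.1, -0.5]
finger_gap: 0.371
grasp_force: 25.0
```

```bash
python3 blk.py
```

```text
scene (array([387.8, 233.7]), [383, 227, 12, 15, 101]) [0.4936 0.2372 0.055 ]
[-0.1450148  -0.32016134  0.62241163] [0.47585304 0.23581496 0.03360119]
```

Emit:
play_rows(series="0 0 -1 0 0 0; 0 0 -5 0 0 0; 0 0 -5.2 0 0 0; 0 0 0 0 0 -7.25; 0 0 0 0 0 -7.25")

```text
clock: 9.88
position: [0.477, 0.2358, 0.1469]
tcp_rot: [[0.973, 0.23, 0.002], [0.23, -0.973, 0.0], [0.002, 0.0, -1.0]]
contact_force: [-1.2, 0.0, -2.3]
finger_gap: 0.366
grasp_force: 25.0
```

Emit:
play_rows(series="-0.8 2.7 0 0 0 0; -1.6 5.2 0 0 0 0; -1.6 5.3 0 0 0 0; -1.6 5.3 0 0 0 0; -1.6 5.3 0 0 0 0")

```text
clock: 10.5
position: [0.4598, -0.0142, 0.1461]
tcp_rot: [[0.974, 0.226, 0.001], [0.226, -0.974, -0.0], [0.001, 0.0, -1.0]]
contact_force: [0.8, 0.0, -1.6]
finger_gap: 0.375
grasp_force: 25.0
```

Emit:
play_rows(series="-1.6 5.3 0 0 0 0; -1.6 5.3 0 0 0 0; -1.6 5.3 0 0 0 0; -1.4 5.3 0 0 0 0; -0.8 2.6 0 0 0 0")

```text
clock: 11.12
position: [0.4451, -0.263, 0.1461]
tcp_rot: [[0.975, 0.223, 0.0], [0.223, -0.975, -0.001], [0.0, 0.001, -1.0]]
contact_force: [0.3, 0.2, -2.3]
finger_gap: 0.364
grasp_force: 25.0
```

Emit:
play_rows(series="0 0 0 0 0 0; 0 0 0 0 0 0; 0 0 0 0 0 0")

```text
clock: 11.5
position: [0.4456, -0.2589, 0.1456]
tcp_rot: [[0.974, 0.227, -0.0], [0.227, -0.974, 0.0], [-0.0, -0.001, -1.0]]
contact_force: [-0.3, 0.0, -1.4]
finger_gap: 0.369
grasp_force: 25.0
```

```bash
python3 shot.py w7
```

```text
11.5 [ 0.44558077 -0.25885102  0.14555434] [[0.9738, 0.2273, -0.0003], [0.2273, -0.9738, 0.0005], [-0.0002, -0.0005, -1.0]] [-0.26643     0.04162307 -1.38076195]
blue (array([316.6, 259.7]), [279, 213, 76, 113, 5092])
```

View pics/w7.png

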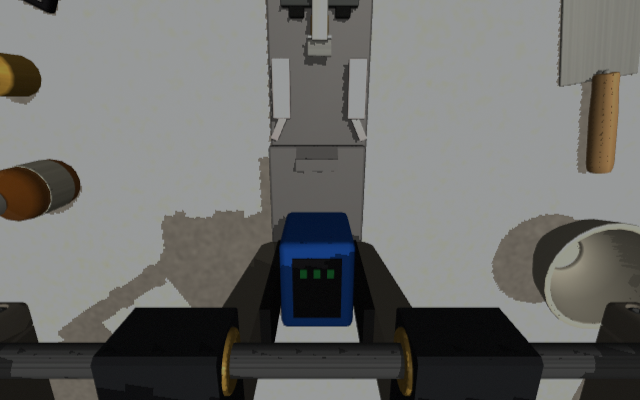

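The wrist view shows the pack in hand. Its foot plate edges are at columns 272 and 363, with the ridge at (317,155). The rail is ahead: lip inner edges at columns 290 and 349, flares at rows 118–142. I'll work out the lateral and yaw error in the tool frame.

```bash
python3 - <<'E'
from an import *
im,C=load("w7"); s=pickle.load(open("pics/w7.pkl","rb"))
g=cv2.cvtColor(im,cv2.COLOR_RGB2GRAY).astype(int)
for r in (20,40,70,80,100,155,175,195): 
    d=np.diff(g[r,255:385]); i=np.where(abs(d)>14)[0]; print(r,[(int(255+k+1),int(d[k])) for k in i])
T=lambda p,z:(s["tcp_rot"].T@(onz(C,p,z)-s["position"])*1000).round(1)
print("plate",T((272,160),.132),T((363,160),.132),T((317,146),.132))
for r in(70,100): print("lip",r,T((290,r),.027),T((349,r),.027))
for p in[(273,120),(289,120),(348,120),(367,120),(273,58),(289,58),(348,58),(367,58)]: print(p,T(p,.027))
E
```

```text
20 [(267, -70), (269, 20), (287, -35), (289, 16), (290, 25), (292, -23), (302, 40), (305, -23), (307, -16), (312, 70), (313, 28), (327, -42), (328, -28), (329, 21), (333, -24), (337, -16), (346, 17), (348, 26), (371, -20), (372, 69)]
40 [(266, -28), (267, -26), (268, -31), (269, 25), (306, -36), (312, -16), (328, 53), (370, -18), (371, 46), (372, 26)]
70 [(268, -55), (269, -23), (270, -17), (272, 80), (289, -41), (344, -38), (349, 76), (350, 28), (367, -44), (368, -15), (370, 66)]
80 [(268, -44), (269, -39), (271, -28), (272, 75), (273, 23), (289, -24), (290, -37), (343, -24), (344, -20), (349, 86), (366, -40), (367, -15), (368, -18), (369, 34), (370, 34)]
100 [(269, -57), (270, -41), (273, 74), (289, -18), (290, -54), (342, -24), (344, -15), (348, 73), (349, 31), (365, -30), (366, -23), (367, -17), (368, 33), (369, 34)]
155 [(268, -30), (269, -43), (296, -17), (338, 17), (366, 65)]
175 [(260, -46), (269, -31), (271, 15), (365, 75)]
195 [(260, -41), (270, -30), (272, 16), (364, 77)]
plate [ 50.1 -23.2  13.6] [50.2 25.3 13.5] [57.6  0.7 13.5]
lip 70 [102.3 -20.4 118.5] [102.4  25.7 118.5]
lip 100 [ 79.9 -20.8 118.6] [ 79.9  26.3 118.5]
(273, 120) [ 64.3 -35.  118.6]
(289, 120) [ 64.3 -22.  118.6]
(348, 120) [ 64.3  26.  118.5]
(367, 120) [ 64.4  41.4 118.5]
(273, 58) [111.  -33.3 118.6]
(289, 58) [111.  -20.9 118.5]
(348, 58) [111.   24.7 118.5]
(367, 58) [111.1  39.3 118.5]
```

Correction: 2 mm sideways and 4 mm back, with yaw already aligned. Now I lower to the landing.

Emit:
play_rows(series="-0.4 0.2 3 0 0 0; 0 0 4 0 0 0; 0 0 3 0 0 0; 0 0 0.9 0 0 0; 0 0 0 0 0 0")

```text
clock: 12.18
position: [0.4423, -0.2625, 0.0369]
tcp_rot: [[0.974, 0.227, -0.0], [0.227, -0.974, 0.0], [-0.0, -0.0, -1.0]]
contact_force: [-0.6, -0.3, -2.3]
finger_gap: 0.369
grasp_force: 25.0
```

Emit:
play_rows(series="0 0 0.15 0 0 0; 0 0 0 0 0 0")

```text
clock: 12.42
position: [0.4428, -0.2635, 0.0362]
tcp_rot: [[0.974, 0.226, 0.002], [0.226, -0.974, -0.002], [0.001, 0.002, -1.0]]
contact_force: [0.1, 0.6, -2.5]
finger_gap: 0.37
grasp_force: 25.0
```

Emit:
play_rows(series="0 0 0.15 0 0 0; 0 0 0.1 0 0 0; 0 0 0 0 0 0")

```text
clock: 12.8
position: [0.4424, -0.2632, 0.0336]
tcp_rot: [[0.974, 0.226, 0.0], [0.226, -0.974, -0.0], [0.0, 0.001, -1.0]]
contact_force: [-1.1, 0.5, 4.4]
finger_gap: 0.371
grasp_force: 25.0
```

```bash
python3 shot.py w8; python3 - <<'E'
from an import *
im,C=load("w8"); cv2.imwrite("pics/w8c.png",cv2.resize(im[:260,180:460,::-1],None,fx=2.1,fy=2.1))
E
```

```text
12.8 [ 0.44241136 -0.26323482  0.03360663] [[0.9741, 0.226, 0.0005], [0.226, -0.9741, -0.0005], [0.0003, 0.0006, -1.0]] [-1.08982282  0.5228402   4.40023348]
blue (array([316.5, 259.6]), [279, 213, 76, 113, 5113])
```

View pics/w8c.png

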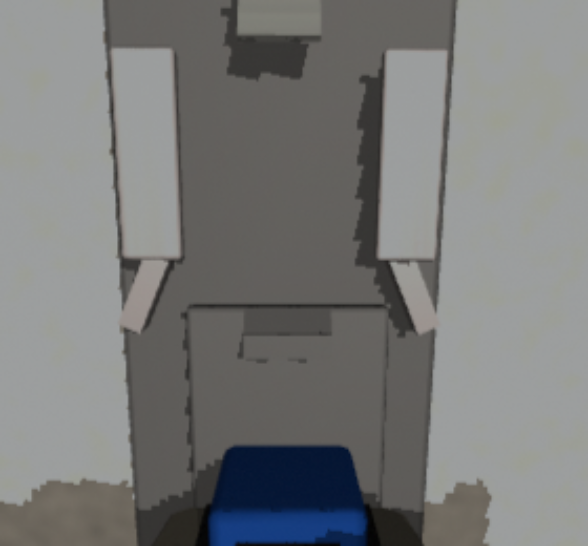

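The pack lies flat on the landing, between the flares and parallel to the rail. The plate's middle is at crop column 287 and the rail's at 280, so it needs about 1.8 mm in -y (tool).

Emit:
play_rows(series="0 -0.18 -0.1 0 0 0; 0.5 0 0 0 0 0; 0.7 0 0 0 0 0; 0.8 0 0 0 0 0; 0 0 0 0 0 0")

```text
clock: 13.48
position: [0.462, -0.2564, 0.0336]
tcp_rot: [[0.974, 0.227, 0.001], [0.227, -0.974, -0.0], [0.001, 0.0, -1.0]]
contact_force: [0.6, -0.9, -0.5]
finger_gap: 0.368
grasp_force: 25.0
```

```bash
python3 shot.py w9; python3 - <<'E'
from an import *
im,C=load("w9"); cv2.imwrite("pics/w9c.png",cv2.resize(im[:260,180:460,::-1],None,fx=2.1,fy=2.1))
E
```

```text
13.475 [ 0.46199272 -0.25641985  0.03360287] [[0.974, 0.2267, 0.0007], [0.2267, -0.974, -0.0001], [0.0006, 0.0003, -1.0]] [ 0.55374855 -0.93869279 -0.51316436]
blue (array([316.4, 259.6]), [279, 213, 76, 113, 5120])
```

View pics/w9c.png

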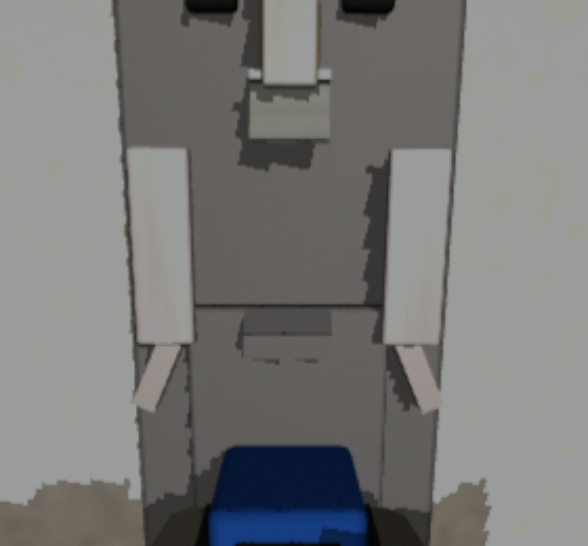

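The plate front is now under the lips at crop row 305 and centred (lips 191–387, plate middle 287), with no force. Advancing.

Emit:
play_rows(series="0.8 0 0 0 0 0; 0.8 0 0 0 0 0; 0.8 0 0 0 0 0; 0 0 0 0 0 0")

```text
clock: 14.02
position: [0.4853, -0.251, 0.0336]
tcp_rot: [[0.974, 0.227, 0.001], [0.227, -0.974, -0.0], [0.001, 0.0, -1.0]]
contact_force: [-0.2, -0.5, -0.4]
finger_gap: 0.364
grasp_force: 25.0
```

Emit:
play_rows(series="0.6 0 0 0 0 0; 0.6 0 0 0 0 0; 0 0 0 0 0 0")

```text
clock: 14.4
position: [0.4968, -0.2483, 0.0336]
tcp_rot: [[0.974, 0.226, 0.001], [0.226, -0.974, -0.0], [0.001, 0.0, -1.0]]
contact_force: [0.9, -0.0, -0.8]
finger_gap: 0.367
grasp_force: 25.0
```

Emit:
play_rows(series="0.4 0 0 0 0 0; 0.4 0 0 0 0 0; 0 0 0 0 0 0")

```text
clock: 14.78
position: [0.5044, -0.2466, 0.0336]
tcp_rot: [[0.974, 0.226, 0.001], [0.226, -0.974, -0.0], [0.001, 0.0, -1.0]]
contact_force: [1.5, 0.3, 0.2]
finger_gap: 0.368
grasp_force: 25.0
```

Emit:
play_rows(series="0.3 0 0 0 0 0; 0.3 0 0 0 0 0; 0 0 0 0 0 0")

```text
clock: 15.15
position: [0.5101, -0.2453, 0.0336]
tcp_rot: [[0.974, 0.226, 0.0], [0.226, -0.974, -0.0], [0.0, 0.0, -1.0]]
contact_force: [0.7, -0.4, 0.4]
finger_gap: 0.37
grasp_force: 25.0
```

Emit:
play_rows(series="0.2 0 0 0 0 0; 0.2 0 0 0 0 0; 0 0 0 0 0 0")

```text
clock: 15.52
position: [0.5134, -0.2445, 0.0336]
tcp_rot: [[0.974, 0.226, -0.001], [0.226, -0.974, -0.0], [-0.001, -0.0, -1.0]]
contact_force: [-4.8, -1.5, 3.4]
finger_gap: 0.37
grasp_force: 25.0
```

Contact began at about x=0.513 (5 N): the ridge is at the tooth, so about 16 mm remain. Continuing in small steps.

Emit:
play_rows(series="0.2 0 0 0 0 0; 0.2 0 0 0 0 0; 0 0 0 0 0 0", newtons=35)

```text
clock: 15.9
position: [0.5171, -0.2437, 0.0337]
tcp_rot: [[0.974, 0.226, -0.001], [0.226, -0.974, -0.0], [-0.001, -0.0, -1.0]]
contact_force: [-5.8, -1.4, 3.7]
finger_gap: 0.37
grasp_force: 35.0
```

Emit:
play_rows(series="0.2 0 0 0 0 0; 0.2 0 0 0 0 0; 0 0 0 0 0 0")

```text
clock: 16.27
position: [0.521, -0.2428, 0.0337]
tcp_rot: [[0.974, 0.226, -0.001], [0.226, -0.974, -0.0], [-0.001, -0.0, -1.0]]
contact_force: [-5.5, -1.1, 4.1]
finger_gap: 0.367
grasp_force: 35.0
```

Emit:
play_rows(series="0.2 0 0 0 0 0; 0 0 0 0 0 0")

```text
clock: 16.52
position: [0.5229, -0.2424, 0.0336]
tcp_rot: [[0.974, 0.226, -0.001], [0.226, -0.974, -0.0], [-0.001, -0.0, -1.0]]
contact_force: [-5.5, -1.1, 3.7]
finger_gap: 0.367
grasp_force: 35.0
```

Emit:
play_rows(series="0.1 0 0 0 0 0; 0.1 0 0 0 0 0; 0 0 0 0 0 0")

```text
clock: 16.9
position: [0.5249, -0.2419, 0.0336]
tcp_rot: [[0.974, 0.226, -0.001], [0.226, -0.974, -0.0], [-0.001, -0.0, -1.0]]
contact_force: [-5.6, -1.5, 3.6]
finger_gap: 0.369
grasp_force: 35.0
```

Emit:
play_rows(series="0.1 0 0 0 0 0; 0.1 0 0 0 0 0; 0 0 0 0 0 0")

```text
clock: 17.27
position: [0.5268, -0.2414, 0.0336]
tcp_rot: [[0.974, 0.226, -0.001], [0.226, -0.974, -0.0], [-0.001, -0.0, -1.0]]
contact_force: [-5.7, -1.2, 4.0]
finger_gap: 0.368
grasp_force: 35.0
```

Emit:
play_rows(series="0.1 0 0 0 0 0; 0 0 0 0 0 0")

```text
clock: 17.52
position: [0.5277, -0.2412, 0.0336]
tcp_rot: [[0.974, 0.226, -0.002], [0.226, -0.974, -0.0], [-0.002, -0.0, -1.0]]
contact_force: [-5.9, -1.0, 4.5]
finger_gap: 0.369
grasp_force: 35.0
```

Emit:
play_rows(series="0.1 0 0 0 0 0; 0 0 0 0 0 0")

```text
clock: 17.77
position: [0.5281, -0.2411, 0.0337]
tcp_rot: [[0.974, 0.226, -0.003], [0.226, -0.974, -0.0], [-0.003, -0.0, -1.0]]
contact_force: [-8.4, -2.0, 5.7]
finger_gap: 0.368
grasp_force: 35.0
```

Emit:
play_rows(series="0.1 0 0 0 0 0; 0 0 0 0 0 0")

```text
clock: 18.02
position: [0.5285, -0.241, 0.0338]
tcp_rot: [[0.974, 0.226, -0.004], [0.226, -0.974, -0.0], [-0.004, -0.001, -1.0]]
contact_force: [-11.1, -1.8, 8.1]
finger_gap: 0.369
grasp_force: 35.0
```

```bash
python3 shot.py w10; python3 -c "
from h import *
a=cv2.imread('pics/w9.png');b=cv2.imread('pics/w10.png');f=lambda i:cv2.resize(i[:220,200:440],None,fx=1.6,fy=1.6)
cv2.imwrite('pics/cmp.png',np.hstack([f(a),f(b)]))"
```

```text
18.025 [ 0.5284551  -0.24102053  0.03378096] [[0.9741, 0.2262, -0.0043], [0.2262, -0.9741, -0.0001], [-0.0042, -0.0009, -1.0]] [-11.0884101   -1.76366964   8.12970889]
red (array([318.4,  15. ]), [273, 0, 91, 32, 2803])
blue (array([316.4, 260.2]), [279, 213, 76, 114, 5160])
```

View pics/cmp.png

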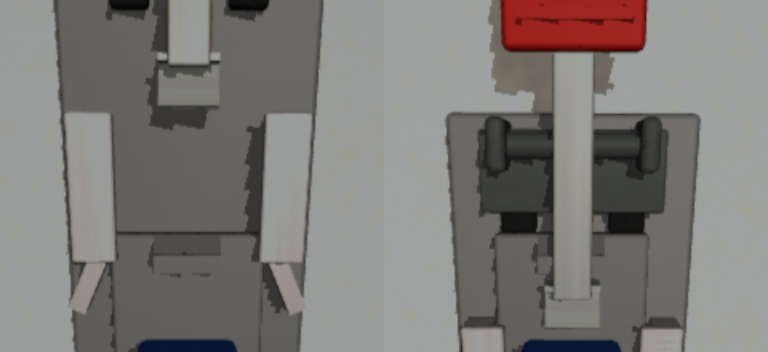

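In the right half, the plate's front edge (row 233) is at the black bumpers (row 235), and the tooth (rows 285–328) lies behind the ridge (235–273). The force rises at about 7 N/mm, which matches the bumper. I'll confirm with a gentle pull-back.

Emit:
play_rows(series="-0.1 0 0 0 0 0; -0.1 0 0 0 0 0; -0.1 0 0 0 0 0; 0 0 0 0 0 0")

```text
clock: 18.58
position: [0.5274, -0.2413, 0.0336]
tcp_rot: [[0.974, 0.226, 0.0], [0.226, -0.974, -0.0], [0.0, 0.0, -1.0]]
contact_force: [-3.9, -0.9, 1.8]
finger_gap: 0.369
grasp_force: 35.0
```

Emit:
play_rows(series="-0.1 0 0 0 0 0; -0.1 0 0 0 0 0; 0 0 0 0 0 0")

```text
clock: 18.95
position: [0.5254, -0.2417, 0.0336]
tcp_rot: [[0.974, 0.226, 0.0], [0.226, -0.974, -0.0], [0.0, 0.0, -1.0]]
contact_force: [-3.1, -1.2, 1.8]
finger_gap: 0.367
grasp_force: 35.0
```

Emit:
play_rows(series="-0.1 0 0 0 0 0; -0.1 0 0 0 0 0; 0 0 0 0 0 0")

```text
clock: 19.32
position: [0.5252, -0.2418, 0.0337]
tcp_rot: [[0.974, 0.226, 0.004], [0.226, -0.974, 0.0], [0.004, 0.001, -1.0]]
contact_force: [6.1, 1.0, -3.0]
finger_gap: 0.367
grasp_force: 35.0
```

The pull is blocked: force flips to +6 N and the pack holds, so the catch is shut. I'll relax, release and retreat.

Emit:
play_rows(series="0.15 0 0 0 0 0; 0 0 0 0 0 0")

```text
clock: 19.58
position: [0.5253, -0.2417, 0.0336]
tcp_rot: [[0.974, 0.226, 0.001], [0.226, -0.974, -0.0], [0.001, 0.0, -1.0]]
contact_force: [2.5, 0.1, -1.2]
finger_gap: 0.366
grasp_force: 35.0
```

Emit:
play_rows(series="0 0 0 0 0 0; 0 0 0 0 0 0; 0 0 0 0 0 0; 0 0 0 0 0 0; 0 0 0 0 0 0", claw=-0.2)

```text
clock: 20.2
position: [0.5249, -0.2418, 0.0336]
tcp_rot: [[0.974, 0.226, -0.0], [0.226, -0.974, 0.0], [-0.0, -0.0, -1.0]]
contact_force: [-0.9, -0.6, -0.7]
finger_gap: 0.602
grasp_force: 0.0
```

Emit:
play_rows(series="0 0 -3 0 0 0; 0 0 -4 0 0 0; 0 0 -5 0 0 0; -3 0 -4 0 0 0; 0 0 0 0 0 0")

```text
clock: 20.82
position: [0.4967, -0.2504, 0.1978]
tcp_rot: [[0.974, 0.225, 0.006], [0.225, -0.974, -0.005], [0.004, 0.006, -1.0]]
contact_force: [0.3, -0.1, -0.3]
finger_gap: 0.601
grasp_force: 0.0
```

```bash
python3 shot.py w11; python3 blk.py; python3 - <<'E'
from an import *
im,C=load("w11")
for b in blobs(im,"red",60)[0]: print("pad",onz(C,b[0],.036))
for b in blobs(im,"blue",300)[0]: print("blk",onz(C,b[0],.06))
E
```

```text
20.825 [ 0.49665326 -0.25041041  0.19778293] [[0.9744, 0.2248, 0.0057], [0.2248, -0.9744, -0.005], [0.0044, 0.0061, -1.0]] [ 0.27578058 -0.1209434  -0.25728299]
red (array([313.8,  11.9]), [291, 0, 46, 25, 1133])
blue (array([313.4, 155.2]), [295, 131, 38, 53, 1177])
[-0.2999697   0.57353898 -0.36596421] [ 0.49533389 -0.24801415  0.19229891]
pad [ 0.64534478 -0.21498814  0.036     ]
blk [ 0.52849818 -0.24147124  0.06      ]
```

View pics/w11.png

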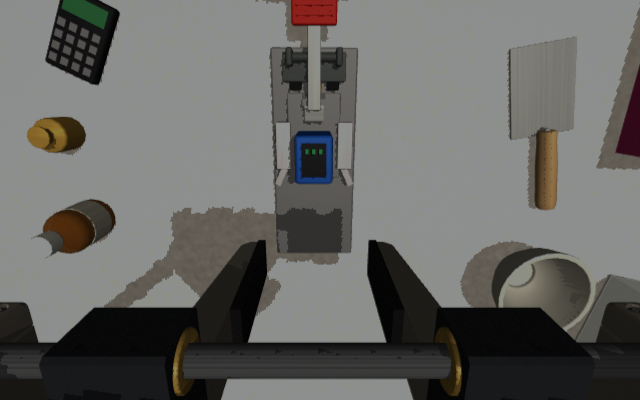

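The pack stays in the balance rail at (313,155), with the tooth at (313,115) behind the ridge. The bystanders in view are undisturbed, so I'm handing in.

```bash
python3 -c "
from station import *
print(job_done())"
```

```text
the job is handed in; nothing more can be done
None
```

The blue pack is off the charger and latched in the balance rail: a gentle pull-back was blocked by the catch, the total push peaked at about 11 N (under the 14 N ramming limit), and the job was handed in at about 21 s with no verdict returned.

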